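Space and press a peg tile

TASK

Slide the orange T-shaped spacer, stem first, into the one gap beside the loose peg tile that is already wide enough for it, fully home with its crossbar against the tiles' front edges; do not force it into the narrow gap or shift the tile to make room. Then push the peg tile sideways by its peg, flat on the board, until the spacer is clamped flush between it and the next tile, and finish while still holding the tile firmly pressed there. Leave the jar, bowl and brush where they are.

Things in the scene. Friction and masses are not known exactly. Their poses are not given: they have to be found in the camera images.
- board: fixed plywood board, 12 mm thick, on the work surface. Origin on its underside below the centre of the tile row; +x points away from the robot to the rear batten, y runs along the row. Plywood spans x -95 to +70 mm, y -160 to +160 mm. Tiles lie on its top (z = 12 mm), front edges at x = -50 mm; a batten 14 mm high behind them starts at x = +51 mm
- full_tile: blue glazed square tile, 100 x 100 x 16 mm, glued to the board (fixed) at one end of the row, left or right of the peg tile. Origin at the centre of its underside, axes as the board's
- cut_tile: fixed green tile with a pale stripe, 100 (x) x 64 (y) x 16 mm, at the other end of the row. Origin at the centre of its underside, axes as the board's. Its centre and the full tile's lie 103 mm either side of the row's centre: the gap beside this tile is 20 to 22 mm wide, the gap beside the full tile only 2 to 4 mm
- peg_tile: loose cream tile in the middle of the row, 100 x 100 x 16 mm, 0.3 to 0.6 kg, with a square terracotta peg, 24 x 24 mm in plan, on its centre (from 16 to 56 mm above the tile's underside). Origin at the centre of the underside, axes as the board's. It can slide along y
- peg (a point): point inside the peg on its axis, 42 mm above the peg tile's underside
- spacer: loose orange plastic T, 50-80 g, on the work surface left or right of the board. Origin on its underside, at the centre of the upright grip fin, 22 (x) x 12 (y) x 45 mm tall. Crossbar 36 mm (y), 14 mm tall, x -1 to +11 mm. Stem 10 mm thick (y), 14 mm tall, x +11 to +71 mm. Fully home, with the crossbar's face on the front edges, its origin is 61 mm in front (-x) of the line of tile centres
- spacer_tip (a point): centre of the far end of the spacer's stem, 71 mm from its origin along x and 7 mm above its underside
- glaze_jar: bystander: glaze jar with a blue cap, 58 mm diameter, 85 mm tall, on the other side of the board from the spacer. Origin at the centre of its underside
- bowl: bystander: white bowl, 100 mm rim diameter, 45 mm tall, beyond the board's left end. Origin at the centre of its underside
- brush: bystander: red-handled brush 190 mm long, lying beyond the board's right end. Origin near its middle, on the underside

How it is judged:
On the way:
1. the spacer is fully home in the wide gap beside the cut tile, down on the board, and the peg tile has not been shifted to make room (x of spacer_tip in the frame of cut_tile above 0.004 m and x of spacer in the frame of cut_tile above -0.065 m and z of spacer in the frame of cut_tile below 0.0025 m and angle between spacer's own z axis and vertical below 0.06 rad and (y of spacer in the frame of cut_tile between 0.034 and 0.05 m or y of spacer in the frame of cut_tile between -0.05 and -0.034 m) and distance of peg_tile from where it was at the start of the episode below 0.006 m), for 0.2 s.
At the end, for the whole second after the job is handed in: Spacer home beside the cut tile (crossbar within 4 mm of the front edges, on the board, parallel within 0.05 rad), clamped by the peg tile: joint 10 mm within 2.5 mm, tile flat and parallel within 0.04 rad, at rest, the fingers on it pressing so that both sides of the spacer carry over 2 N (x of spacer_tip in the frame of cut_tile above 0.004 m and x of spacer in the frame of cut_tile above -0.065 m and z of spacer in the frame of cut_tile below 0.0025 m and angle between spacer's own z axis and vertical below 0.06 rad and (y of spacer in the frame of cut_tile between 0.0345 and 0.0395 m or y of spacer in the frame of cut_tile between -0.0395 and -0.0345 m) and angle between the x axis of spacer and the x axis of cut_tile, either way round below 0.05 rad and angle between the x axis of peg_tile and the x axis of cut_tile, either way round below 0.04 rad and angle between peg_tile's own z axis and vertical below 0.04 rad and z of peg_tile in the frame of board below 0.0145 m and (y of peg_tile in the frame of cut_tile between 0.089 and 0.0945 m or y of peg_tile in the frame of cut_tile between -0.0945 and -0.089 m) and contact force between peg_tile and spacer above 2 N and contact force between spacer and cut_tile above 2 N and contact force between the fingers and peg_tile above 1 N and linear speed of peg_tile below 0.01 m/s); the arm keeps its last pose, push and grip.
It fails at once if the spacer's stem is forced into the narrow gap beside the full tile ((y of spacer_tip in the frame of full_tile between 0.04 and 0.06 m or y of spacer_tip in the frame of full_tile between -0.06 and -0.04 m) and x of spacer_tip in the frame of full_tile between -0.045 and 0.05 m and z of spacer_tip in the frame of full_tile below 0.014 m).
It fails at once if the jar, bowl or brush is moved more than 25 mm (distance of any of glaze_jar, bowl, brush from where it was at the start of the episode above 0.025 m).
It also fails if it takes over 50 s, if anything falls off the work surface, if the arm or the gripper's body presses on something with over 40 N, if the wrist force passes 120 N, or if a joint passes its speed limit or range.

ROBOT

A 6-joint arm with a two-finger parallel gripper is mounted at the origin on the work surface. World frame = base frame: x ahead of the robot, y to its left, z up, the work surface at z = 0. Lengths are in m, angles in rad, forces in N, time in s.
With the tool pointing down it reaches from about 0.35 to 0.8 m from the base axis. Payload 7.3 kg.
Tool frame: the origin (TCP) lies between the finger pads; the fingertips stand 25 mm ahead of it and the grasp point (between the pads) lies 6 mm ahead of it (r.tip_extent is the distance from the TCP to the fingertips, in m); z points along the fingers, y is the line along which they close (so a half turn about z gives the same grasp; the last joint's range is limited). The gripper opens to 85 mm and grips with 20 to 120 N. Pads are 22 mm wide; open, the fingers measure 114 mm over their backs; the gripper's body (76 mm by 85 mm) begins 54 mm behind the grasp point. The pads swing forward as they close: fully open they stand 13 mm farther back than shut.
Start: joints at [1.157, 0.342, 1.524, -0, 1.275, -0.146], TCP at [0.139, 0.506, 0.256] pointing down, gripper open.
Joint ranges: [-2.53, 2.53], [-0.77, 2.02], [0.04, 2.7], [-1, 4.14], [0.28, 2.66], [-3.11, 3.11]. Speed limits (rad/s): [2.57, 2.57, 3.14, 3.14, 3.14, 3.14].

INTERFACE

Orientations are given as a unit quaternion [x, y, z, w].
In Python, from workcell import r, command_gripper, optics gives the robot as it stands. The module is installed in compiled form; this text tells all that it offers. Calls block until the motion is done:
- r.reach(position, orientation): joint-space move of the TCP to a pose.
- r.move_straight(position, orientation=None, speed=0.15, max_force=None): straight line of the TCP; orientation=None keeps the orientation; speed is the mean speed in m/s. With max_force (N) it stops when the force on the tool has changed by that much, and returns True; else False.
- r.movej(angles): joint-space move.
- command_gripper(opening, force=None): finger opening in m; force is the grip in N (None keeps the last); returns when the fingers have stopped.
- r.hold(seconds).
- r.solve_ik(position, orientation): joint angles nearest the present ones, or None.
- r.read_state(): the state.
- optics.get_image(name): name is "scene" or "top" or "wrist"; returns (picture, depth): 400x640x3 uint8, red, green, blue; 400x640 float32, m along the optical axis (not along the pixel's ray), 0 where there is no reading.
- optics.camera_model(name): a dict with "K" (3x3 intrinsics, pixels), "R" (3x3) and "t" (3): a world point X has camera coordinates R X + t; the wrist camera has in their place "tool_from_camera" (4x4, takes a point from camera to tool coordinates, whose origin is the TCP and whose axes are the flange's). Camera axes: x right, y down, z forward; pixel columns grow to the right and rows downward; lengths in m; the calibration is good to about 2 mm. A picture is of the moment at which its call begins: read the wrist's pose just before it. camera_model takes no time and is no camera call.
A pose or a line that the arm cannot do raises r.PlanningError and nothing moves.
- r.finish_job(): hands the job in; it is judged then, once.
The state is a dict: "time_s": time; "joint_positions": joint angles; "dq": joint speeds; "tau": joint torques, N m; "eef_pos": TCP position; "eef_rot": TCP orientation; "contact_force": force on the tool from outside, world axes, zero at the start; "torque": the same for the moment, N m; "grip_width": finger opening in m; "grip_force": force on a finger pad.
Only numpy, scipy, OpenCV 4.12 (cv2) and the standard library are available. Lean on these libraries where they do the work, as an engineer would, in place of code of your own. Each camera call takes 0.05 s, during which the arm holds its last target. There are 200 camera calls.

## Working session

There is one attempt and no reset: what is moved stays moved. The work goes in short steps, each a Python script; the robot and the scene stay as the last script left them, time stands still between calls to the robot, and variables do not carry over. Pictures are saved under pics/ and viewed, at most 10 in all, crops included, and the job is handed in when it is done.

```bash
mkdir -p pics; cat > h.py <<'E'
import numpy as np, cv2
from workcell import r, command_gripper, optics
from scipy.spatial.transform import Rotation as Ro
def cloud(name):
    """picture and world point per pixel"""
    m=optics.camera_model(name); s=r.read_state()
    img,d=optics.get_image(name)
    v,u=np.mgrid[:400,:640]
    c=np.stack([u,v,np.ones_like(u)],-1)@np.linalg.inv(m["K"]).T*d[...,None]
    if name=="wrist":
        T=np.array(m["tool_from_camera"]); p=c@T[:3,:3].T+T[:3,3]
        P=p@Ro.from_quat(s["eef_rot"]).as_matrix().T+s["eef_pos"]
    else: P=(c-m["t"])@np.array(m["R"])
    P[d==0]=np.nan
    return img,P
def save(img,n): cv2.imwrite("pics/"+n+".png",img[...,::-1])
E
python3 - <<'E'
from h import *
for n in("top","scene"):
    i,P=cloud(n); save(i,n+"0"); np.savez("/tmp/"+n,i=i,P=P)
s=r.read_state();print(s["eef_rot"],s["contact_force"],s["time_s"],r.tip_extent, Ro.from_quat(s["eef_rot"]).as_matrix().round(3))
m=optics.camera_model("top");print(m)
E
```

```text
[ 1.33476977e-01  9.91051675e-01 -6.66246286e-04 -1.75050198e-04] [ 0.47531306  0.44715371 -0.07000097] 0.1 0.025 [[-0.964  0.265 -0.001]
 [ 0.265  0.964 -0.001]
 [ 0.    -0.001 -1.   ]]
{'K': array([[395.57039233,   0.        , 321.46219535],
       [  0.        , 395.57039233, 202.0420646 ],
       [  0.        ,   0.        ,   1.        ]]), 'R': array([[ 0.02482334, -0.998698  , -0.04456583],
       [-0.99230692, -0.01920684, -0.12230321],
       [ 0.121288  ,  0.04725896, -0.99149171]]), 't': array([0.01241447, 0.59067915, 0.80491434])}
```

View pics/top0.png

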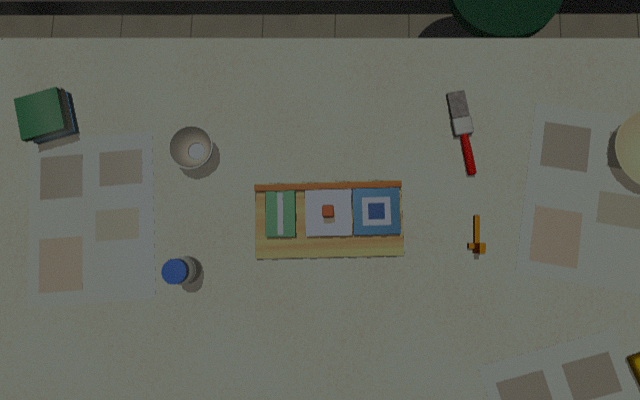

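View pics/scene0.png

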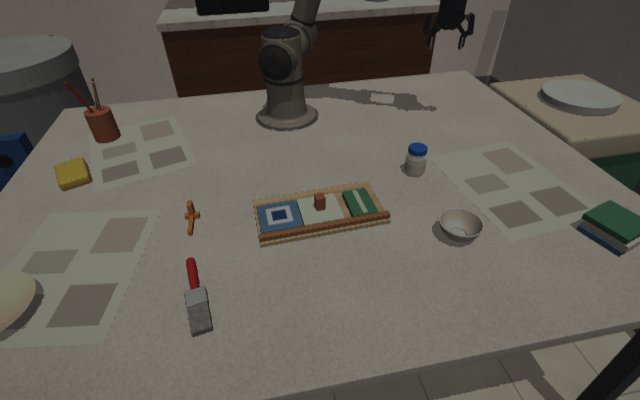

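The top view shows the green cut tile at (280,214), the cream peg tile at (328,212) and the blue tile at (377,212), with the wide gap at u≈300. The spacer is at (477,235) with its stem pointing away from the robot. The jar (176,271), bowl (191,148) and brush (462,135) are clear of the path. I'll do coarse positions first, then a wrist close-up.

```bash
cat >> h.py <<'E'
def mask(i,box,*hsv):
    h=cv2.cvtColor(i,cv2.COLOR_RGB2HSV); m=cv2.inRange(h,*[np.array(x) for x in hsv])>0
    k=np.zeros_like(m); u0,v0,u1,v1=box; k[v0:v1,u0:u1]=1
    return m&k
def yaw(rect):
    b=cv2.boxPoints(rect); e=max((b[1]-b[0],b[2]-b[1]),key=np.linalg.norm)
    return np.arctan2(e[1],e[0]),b
E
python3 - <<'E'
from h import *
d=np.load("/tmp/top.npz");i,P=d["i"],d["P"]
for n,box,lo,hi in(("spacer",(455,205,500,265),(8,150,60),(22,255,255)),("green",(255,180,300,245),(55,60,30),(88,255,255)),
  ("blue",(345,180,405,245),(95,80,30),(115,255,255)),("peg",(315,198,340,222),(0,120,40),(14,255,255))):
    m=mask(i,box,lo,hi); p=P[m]; p=p[~np.isnan(p).any(1)]
    zs=np.percentile(p[:,2],[5,50,95]); q=p
    rect=cv2.minAreaRect((q[:,:2]*1000).astype(np.float32))
    print(n,m.sum(),zs.round(4),np.array(rect[0]).round(1),np.array(rect[1]).round(1),np.degrees(yaw(rect)[0]).round(2))
    if n=="spacer":
        f=q[q[:,2]>.035]; print(len(f),f.mean(0),q[q[:,2]<.02].mean(0))
for u,v in((328,203),(315,230),(300,214),(328,250),(450,260),(176,271)): print(u,v,P[v,u].round(4))
E
```

```text
spacer 215 [0.0118 0.0145 0.0466] [ 531.3 -299.5] [76.7 23.4] 0.25
64 [ 0.50226998 -0.3044692   0.04485404] [ 0.53324854 -0.3032453   0.01368555]
green 1074 [0.0256 0.0281 0.0305] [565.8 114.2] [99.9 62.4] 2.56
blue 1589 [0.0256 0.0282 0.0306] [575.2 -90.4] [100.7  98.5] 2.79
peg 120 [0.0656 0.0677 0.0696] [569.5  11.3] [22.9 22.5] 2.31
328 203 [0.5894 0.0117 0.0292]
315 230 [0.5312 0.0384 0.0247]
300 214 [0.5658 0.0727 0.0148]
328 250 [0.4894 0.01   0.0106]
450 260 [ 4.746e-01 -2.525e-01 -1.000e-04]
176 271 [0.4401 0.3107 0.0832]
```

```bash
cat >> h.py <<'E'
def quat(a):
    c,s=np.cos(a),np.sin(a); return Ro.from_matrix(np.array([[-c,-s,0],[-s,c,0],[0,0,-1]]).T.copy()).as_quat()
E
python3 - <<'E'
from h import *
print(Ro.from_quat(quat(.1)).as_matrix().round(2))
q=quat(np.radians(2.6))
r.reach([.53,.07,.25],q); r.hold(.2)
i,P=cloud("wrist"); save(i,"w_gap"); np.savez("/tmp/w_gap",i=i,P=P)
r.reach([.50,-.303,.22],q); r.hold(.2)
i,P=cloud("wrist"); save(i,"w_sp"); np.savez("/tmp/w_sp",i=i,P=P)
s=r.read_state(); print(s["time_s"],s["eef_pos"],s["contact_force"]); 
E
python3 -c "
import cv2,numpy as np
a=[cv2.imread('pics/w_%s.png'%n) for n in('gap','sp')]
cv2.imwrite('pics/w2.png',cv2.resize(np.hstack(a),(800,250)))"
```

```text
[[-1.  -0.1  0. ]
 [-0.1  1.   0. ]
 [-0.   0.  -1. ]]
4.1 [ 0.50046564 -0.30210858  0.22018523] [-0.1080355  -0.27552551 -0.19911365]
```

View pics/w2.png

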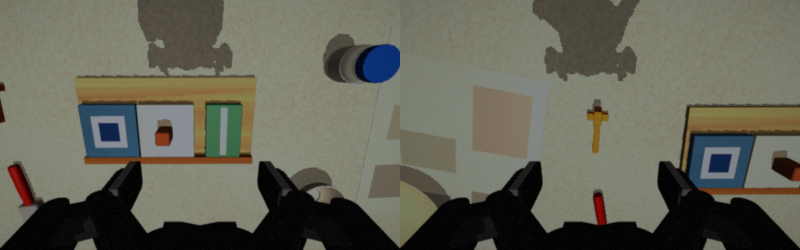

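Wrist views, in full-resolution pixels. Gap view: green tile at u 328–389, v 163–253, with the gap just left of it at u≈318. Spacer view: spacer at about (315,190), stem pointing down the picture (away from the robot).

```bash
python3 - <<'E'
from h import *
def top(n,P,m,z0,z1):
    p=P[m]; p=p[(p[:,2]>z0)&(p[:,2]<z1)]
    rect=cv2.minAreaRect((p[:,:2]*1000).astype(np.float32)); a,b=yaw(rect)
    print(n,len(p),"z",np.median(p[:,2]).round(4),"c",np.array(rect[0]).round(1),np.array(rect[1]).round(1),"yaw",np.degrees(a).round(2)); return p
d=np.load("/tmp/w_gap.npz");i,P=d["i"],d["P"]
green=top("green",P,mask(i,(315,150,400,258),(55,50,20),(88,255,255)),.023,.032)
blue=top("blue",P,mask(i,(120,150,225,258),(90,40,20),(120,255,255)),.023,.032)
cream=top("cream",P,mask(i,(215,160,315,255),(0,0,70),(180,70,255)),.023,.032)
peg=top("peg",P,mask(i,(235,180,290,240),(0,100,30),(14,255,255)),.062,.075)
d=np.load("/tmp/w_sp.npz");i,P=d["i"],d["P"]
m=mask(i,(280,140,350,255),(6,120,30),(24,255,255))
top("spacer",P,m,.008,.06); top("fin",P,m,.040,.05); 
low=top("low",P,m,.008,.019)
# stem centre line: slices in x
for x in np.arange(.505,.575,.01):
    s=low[abs(low[:,0]-x)<.005]
    if len(s)>3: print(x.round(3),len(s),np.percentile(s[:,1],[3,97]).round(4))
E
```

```text
green 3824 z 0.0288 c [566.4 116.4] [99.5 62.9] yaw 2.57
blue 5826 z 0.0286 c [575.9 -89. ] [ 99.2 100.6] yaw -87.47
cream 6441 z 0.0287 c [571.7  13.3] [100.2  99.9] yaw 2.95
peg 514 z 0.0684 c [570.4  13.6] [22.1 23.1] yaw -87.11
spacer 1004 z 0.0153 c [ 532.8 -305.8] [35.7 81.9] yaw -3.46
fin 286 z 0.0457 c [ 503.3 -303.7] [22.3 11.5] yaw 2.04
low 671 z 0.0147 c [ 532.8 -305.8] [35.7 81.9] yaw -3.46
0.505 181 [-0.3214 -0.2871]
0.515 75 [-0.3214 -0.2869]
0.525 57 [-0.3087 -0.2997]
0.535 80 [-0.3092 -0.3003]
0.545 77 [-0.3096 -0.3   ]
0.555 79 [-0.3095 -0.3006]
0.565 70 [-0.31   -0.3005]
```

```bash
cat >> h.py <<'E'
A=np.radians(2.6); C=np.array([.57115,.0137]); Q=quat(A)
def W(x,y,z):
    c,s=np.cos(A),np.sin(A); return [*(C+[c*x-s*y,s*x+c*y]),z]
def rep(t=""):
    s=r.read_state(); c,n=np.cos(A),np.sin(A); d=s["eef_pos"][:2]-C
    print(t,"t",round(s["time_s"],2),"row xyz",np.round([c*d[0]+n*d[1],-n*d[0]+c*d[1],s["eef_pos"][2]],4),"F",np.round(s["contact_force"],1),"grip",round(s["grip_width"],4),np.round(s["grip_force"],1))
E
python3 - <<'E'
from h import *
q=quat(np.radians(-1.4))
r.reach([.503,-.3038,.12],q)
r.move_straight([.503,-.3038,.042],speed=.1)
command_gripper(0,40); rep("grip")
r.move_straight([.503,-.3038,.13],speed=.15)
r.reach(W(-.130,.0605,.13),Q); rep("pre")
i,P=cloud("wrist"); save(i,"w_pre"); np.savez("/tmp/w_pre",i=i,P=P)
E
```

```text
grip t 6.17 row xyz [-0.0824 -0.3141  0.0421] F [-0.6  1.   1.7] grip 0.0118 39.6
pre t 8.32 row xyz [-0.1293  0.0598  0.13  ] F [ 0.7  0.5 -0.6] grip 0.0113 39.3
```

View pics/w_pre.png

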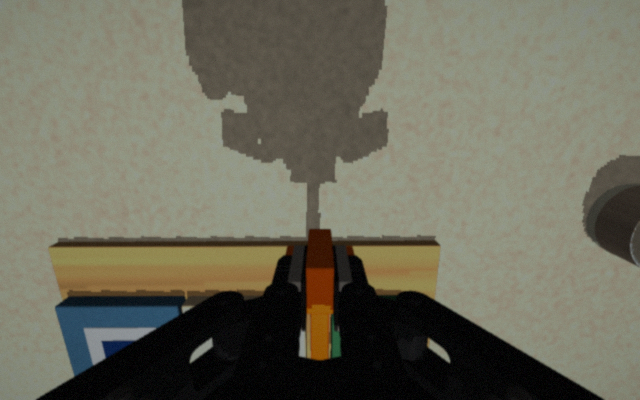

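The spacer is held level, with its stem (u≈320) between the cream edge (u≈303) and the green edge (u≈338). Next I lower it and slide it in under a force guard.

```bash
python3 - <<'E'
from h import *
r.move_straight(W(-.130,.0605,.0555),Q,speed=.1,max_force=15); rep("down")
hit=r.move_straight(W(-.075,.0605,.0555),Q,speed=.05,max_force=10); rep(f"in {hit}")
if not hit:
    hit=r.move_straight(W(-.055,.0605,.0555),Q,speed=.02,max_force=8); rep(f"home {hit}")
r.hold(.2); rep()
i,P=cloud("top"); save(cv2.resize(i[165:275,235:425],(760,440),interpolation=cv2.INTER_CUBIC),"t_in")
E
```

```text
down t 9.26 row xyz [-0.1296  0.0604  0.0558] F [-0.2  0.3 -0.6] grip 0.0115 39.3
in False t 10.51 row xyz [-0.0754  0.0605  0.0555] F [-0.4 -0.3 -0.7] grip 0.0113 39.3
home True t 11.25 row xyz [-0.0614  0.0605  0.0548] F [ 0.7  0.1 -0.6] grip 0.0116 39.3
 t 11.45 row xyz [-0.0618  0.0605  0.0545] F [-0.3 -1.  -0.1] grip 0.0111 39.3
```

View pics/t_in.png

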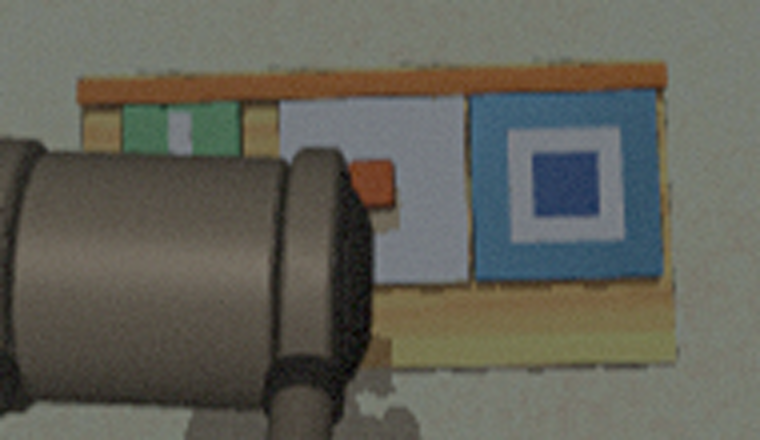

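The arm hides the stem here. The rest of the row looks undisturbed, with the narrow gap still at u≈470. The slide stopped at row x = -61.4 mm, against -61 expected for fully home. I'll seat it, release and check.

```bash
python3 - <<'E'
from h import *
hit=r.move_straight(W(-.0612,.0605,.0525),Q,speed=.02,max_force=5); rep(f"seat {hit}")
r.hold(.2)
command_gripper(.05); rep("open")
r.move_straight(W(-.0612,.0605,.14),Q,speed=.15)
r.reach(W(-.03,.03,.24),Q); r.hold(.2)
i,P=cloud("wrist"); save(i,"w_home"); np.savez("/tmp/w_home",i=i,P=P); rep()
c,s=np.cos(A),np.sin(A); D=P[...,:2]-C; X=c*D[...,0]+s*D[...,1]; Y=-s*D[...,0]+c*D[...,1]
m=mask(i,(0,0,640,400),(6,100,30),(24,255,255))&(abs(Y-.06)<.03)&(X<.03)&(X>-.09)
for n,k in(("fin",m&(P[...,2]>.05)),("low",m&(P[...,2]>.022)&(P[...,2]<.031))):
    print(n,k.sum(),np.median(P[...,2][k]).round(4),"X",np.percentile(X[k],[1,99]).round(4),"Y",np.percentile(Y[k],[1,99]).round(4))
k=m&(P[...,2]<.031)&(X>-.045); print("stem slope",np.polyfit(X[k],Y[k],1),"Xmax",X[k].max())
E
```

```text
seat True t 11.71 row xyz [-0.0615  0.0605  0.054 ] F [-0.5  0.1  4.9] grip 0.0116 40.2
open t 12.37 row xyz [-0.0621  0.0606  0.0533] F [-0.2 -0.6 -0.1] grip 0.05 0.0
 t 13.86 row xyz [-0.0308  0.0303  0.2385] F [ 0.2 -0.  -0. ] grip 0.0501 0.0
fin 328 0.0578 X [-0.072  -0.0337] Y [0.0559 0.0681]
low 727 0.0268 X [-0.0719  0.0086] Y [0.0441 0.0793]
stem slope [0.00955384 0.06050387] Xmax 0.029856019698975042
```

View pics/w_home.png

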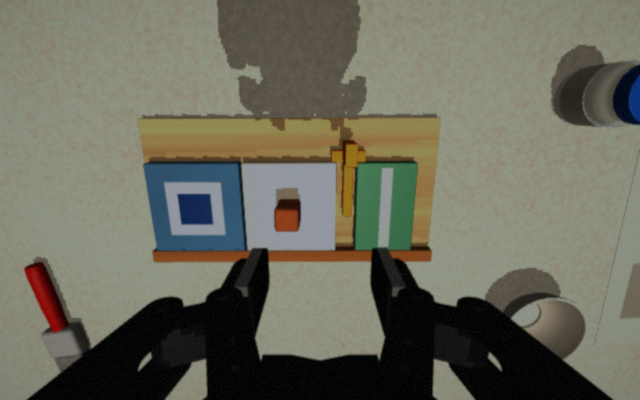

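The spacer sits in the wide gap with its crossbar on the front edges (v≈162), stem at u≈348, tip at X≈+9 mm and top at 26.8 mm, so it is home. The peg is at (287,215). Now I grip the peg and push.

```bash
python3 - <<'E'
from h import *
command_gripper(.06)
r.reach(W(-.0005,-.0004,.13),Q)
print(r.move_straight(W(-.0005,-.0004,.058),Q,speed=.08,max_force=10)); rep("at peg")
command_gripper(0,40); rep("grip")
hit=r.move_straight(W(-.0005,.025,.058),Q,speed=.015,max_force=15); rep(f"push {hit}")
r.hold(.5); rep()
E
```

```text
False
at peg t 15.72 row xyz [-0.0001 -0.0005  0.0585] F [ 0.1 -0.3 -0.8] grip 0.0599 0.0
grip t 16.13 row xyz [-0.0001 -0.0007  0.0586] F [-0.9 -1.8  4.2] grip 0.0234 41.2
push True t 17.07 row xyz [0.0003 0.0095 0.0587] F [ 0.1 -1.8  2.9] grip 0.0235 41.2
 t 17.57 row xyz [0.0004 0.0095 0.0587] F [ 0.4 -2.2  5. ] grip 0.0235 41.4
```

Contact came at about 9.5 mm (11 expected), but the arm relaxed after the guard tripped. I'll step the target on in small increments to build a steady push.

```bash
python3 - <<'E'
from h import *
for k in range(14):
    y=.0095+.0007*(k+1)
    r.move_straight(W(0,y,.0587),Q,speed=.01); r.hold(.25); rep(round(y,4))
    if np.linalg.norm(r.read_state()["contact_force"][:2])>18: break
E
```

```text
0.0102 t 18.07 row xyz [0.0003 0.0094 0.0586] F [ 1.2 -6.   1.5] grip 0.0237 41.2
0.0109 t 18.57 row xyz [0.0004 0.0095 0.0587] F [ 1.6 -8.7  2.8] grip 0.0233 41.2
0.0116 t 19.07 row xyz [0.0004 0.0096 0.0587] F [  1.5 -10.    3.1] grip 0.0233 41.2
0.0123 t 19.57 row xyz [0.0004 0.0097 0.0588] F [  0.7 -13.2   2.2] grip 0.0234 41.3
0.013 t 20.07 row xyz [0.0004 0.0098 0.0588] F [ -0.2 -16.3   3.5] grip 0.0234 41.4
0.0137 t 20.57 row xyz [0.0004 0.0098 0.0589] F [  0.7 -18.    3.2] grip 0.0235 41.5
```

The push is now a steady 18 N against a hard stop. I'll check that it is clamped flush.

```bash
python3 - <<'E'
from h import *
i,P=cloud("wrist"); S,_=cloud("scene")
save(np.hstack([cv2.resize(i[120:],(480,210)),cv2.resize(S[170:250,240:400],(320,210))]),"fin")
c,s=np.cos(A),np.sin(A); D=P[...,:2]-C; X=c*D[...,0]+s*D[...,1]; Y=-s*D[...,0]+c*D[...,1]; Z=P[...,2]
h=mask(i,(0,0,640,400),(6,100,30),(24,255,255))&(Z<.032)&(Z>.022)&(abs(Y-.06)<.04)
k=h&(X<-.05)&(X>-.075); print("bar",k.sum(),np.percentile(X[k],[2,98]),np.percentile(Y[k],[2,98]))
k=h&(X>-.047)&(X<.012); print("stem",k.sum(),X[k].max() if k.any() else 0,np.percentile(Y[k],[2,50,98]) if k.any() else 0)
g=mask(i,(0,0,640,400),(55,50,20),(88,255,255))&(Z>.02)&(Z<.035); print("green",g.sum(),np.percentile(Y[g],[1,99]),np.percentile(X[g],[1,99]))
rep()
E
```

```text
bar 989 [-0.07112951 -0.05023536] [0.04740812 0.05985829]
stem 2102 0.011271247764039899 [0.06085193 0.0656495  0.07065308]
green 16331 [0.07077894 0.1330827 ] [-0.04972024  0.04622573]
 t 20.67 row xyz [0.0005 0.0098 0.0589] F [ -0.3 -18.5   3.4] grip 0.0233 41.5
```

View pics/fin.png

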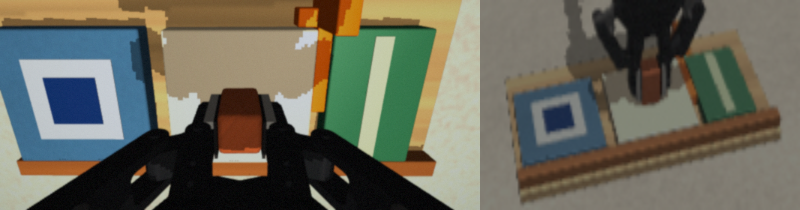

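The stem spans Y 60.9–70.7 mm, touching the green edge at 70.8 mm on one side and the cream tile on the other. The crossbar is on the front edges, the tile is flat and the push is holding at 18 N.

```bash
python3 - <<'E'
from h import *
print(r.finish_job()); rep()
E
```

```text
the job is handed in; nothing more can be done
None
the job is handed in; nothing more can be done
```

I handed the job in with the spacer fully home in the wide gap beside the cut tile and clamped there by the peg tile, the gripper still pressing it with about 18 N; no verdict came back.

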